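# Clear the last from the guard track and shut the buffing guard

## Robot

A 6-joint arm with a two-finger parallel gripper is mounted at the origin on the work surface. World frame = base frame: x ahead of the robot, y to its left, z up, the work surface at z = 0. Lengths are in m, angles in degrees, forces in N, time in s.
With the tool pointing down it reaches from about 0.275 to 0.725 m from the base axis. Payload 15.9 kg.
Tool frame: the origin (TCP) lies midway between the tips of the shut fingers; the grasp point (between the pads) lies 19 mm behind it; z points along the fingers, x is the direction in which the jaws open and shut, and the axes are right-handed (so a half turn about z gives the same grasp; the last joint's range is limited). The gripper opens to 85 mm and grips with 20 to 120 N. Pads are 22 mm wide; open, the fingers measure 114 mm over their backs; the gripper's body (76 mm by 85 mm) begins 54 mm behind the grasp point. The pads swing forward as they close: fully open they stand 13 mm farther back than shut.
Start: joints at [63.14, 12.198, -1.971, 75.831, 0, 90], TCP at [0.226, 0.446, 0.231] pointing down, gripper open.
Joint ranges: [-170.91, 170.91], [-42.67, 98.43], [-65.05, 77.54], [-120.47, 116.71], [-90, 82.35], [-180, 180]. Speed limits (degrees/s): [108.29, 108.29, 136.94, 147.25, 180, 180].

## Interface

Orientations are given as [roll, pitch, yaw] about the fixed x, y, z axes, in that order (R = Rz(yaw) Ry(pitch) Rx(roll)).
In Python, from plant import robot gives the robot as it stands.
- The arm moves only by the shell command python3 -m crank 'ROWS' [FORCE]. ROWS is JSON, one flat list of numbers, 7 for each row, row after row: the shift along the world's x, y, z in mm, then the turn, a rotation vector about the world's x, y, z in degrees, then the finger opening in mm, from 0 to 85.4. In form: [dx, dy, dz, ax, ay, az, claw, dx, dy, dz, ax, ay, az, claw, ...]. A call has exactly 10 rows; each row shifts and turns the commanded pose from where the row before left it; what a row does not reach is not made up. A row lasts 1/8 s, in which the tool goes at most 62.5 mm and 10.7 degrees, less where a joint would pass 70% of its speed; a pose out of reach is approached as far as the arm can. A call is refused whole if a number of a shift passes 62.5 or a number of a turn 10.7, either way. A call with a gripper value outside its range is refused whole. The fingers move at their own pace and stop on an object; FORCE is the grip in N (left out, the last holds). Time passes only in rows, so rows that do not move let the fingers close, or fill a call up. It gives the time, the measured TCP pose, the force and the opening at its end, in the units of the state.
- robot.state(): the state, without advancing time (a new reading comes with each control period).
- robot.get_image(name): name is "scene" or "side" or "wrist"; returns (picture, depth): 420x560x3 uint8, blue, green, red; 420x560 float32, m along the optical axis (not along the pixel's ray), 0 where there is no reading.
- robot.camera_params(name): a dict with "intrinsics" (3x3 intrinsics, pixels), "xyz" and "attitude" of the camera in the world. Camera axes: x right, y down, z forward; pixel columns grow to the right and rows downward; lengths in m; the calibration is good to about 2 mm. A picture is of the moment at which its call begins: read the wrist's pose just before it. camera_params takes no time and is no camera call; for the wrist camera it gives the pose at the moment of the call.
- robot.finish_job(): hands the job in, once; it reports no verdict.
The state is a dict: "time": time; "q": joint angles; "dq": joint speeds; "joint_torque": joint torques, N m; "tcp_pos": TCP position; "ee_rot": TCP orientation; "force": force on the tool from outside, world axes, zero at the start; "wrist_torque": the same for the moment, N m; "finger_gap": finger opening in m.
Only numpy, scipy, OpenCV 4.12 (cv2) and the standard library are available. Lean on these libraries where they do the work, as an engineer would, in place of code of your own. Each camera call takes 0.05 s, during which the arm holds its last target.

## Task

The blue shoe last has been left standing across the buffing station, in the way of its yellow sliding guard. Lift it off and stand it upright on the clear part of the wooden pallet board with the steel pins beside the station (set it down, do not drop it or push it off with the guard), then slide the guard across by its black handle until it is fully home over the buffing drum. Leave the green last in the tray where it is.

Things in the scene. Friction and masses are not known exactly. Their poses are not given: they have to be found in the camera images.
- last_center (a point): Blue plastic child-size shoe last, loose, about 0.25 to 0.5 kg, 170 mm long (x, toe towards +x), 60 mm wide (y) and 95 mm high (z), flat underside. This point is the middle of its length and width, half-way up (47.5 mm above its underside). It starts standing upright on the station's bed (top of the bed 20 mm above the table), roughly square across the guard's track.
- last_block (a point): The best place to grip the blue last: the middle of its upright heel block, 38 mm behind last_center (last's -x) and 70 mm above its underside. The block is 34 mm thick along y, flat-sided, 74 mm long along x, and spans 42 to 95 mm above the underside; below it the last widens to 50 mm. The last's weight lies 10 to 15 mm from this point towards the toe. Axes as last_center.
- board_clear (a point): Middle of the clear part of the fixed wooden pallet board, on its top surface, 18 mm above the table. The board is 270 mm (x) by 160 mm (y); this point lies 30 mm from its middle towards -x. A row of four upright steel pins, 8 mm thick and 70 mm high, stands across the board at +135 mm in x from this point. The clear part runs from -105 to +115 mm in x and -80 to +80 mm in y about this point. Its top is z up. The board may stand on either side of the station.
- station: Fixed buffing station: a grey bed 150 mm (x) by 380 mm (y) by 20 mm, origin at the middle of its underside on the table, z up. The terracotta-coloured buffing drum (50 mm across, up to 86 mm above the table; 68 mm wide flange at its foot) stands on the bed at y = +130 mm. The guard slides along the station's +y over the bed.
- guard_handle (a point): Middle of the black handle bar on top of the yellow guard: 100 mm long along x, 14 mm thick along y (the direction of sliding), 18 mm high, 151 mm above the table (top at 160 mm: lift the last clear of it); its underside is 31 mm above the guard's roof. The guard is a hood 110 mm (x) by 100 mm (y), its roof 111 mm above the table, handle over its middle, open underneath and towards +y. Axes as the station.
- guard (a joint): How far the guard has slid from its fully open place towards the station's +y, in m: starts at 0 to 0.02; 0.26 is the end stop, fully home over the drum. It slides with about 1.5 N of friction plus slight drag, has no spring, and stays where it is left.
- last: The blue last again, origin at the middle of its underside.
- board: The pallet board again, origin at the middle of its underside.
- green_last_center (a point): A second last of the same shape and size but green, a bystander standing in the grey tray (250 by 160 mm, 35 mm high) on the other side of the station from the pallet board; half-way up its middle. Leave alone.
Mind the look-alikes: they are no part of the job. Leave any orange look-alike of the last alone.

How it is judged (in metres and radians):
On the way, in this order (a step that is already met when the one before it is completed fails the run):
1. the blue last stands upright and released on the clear part of the board (x of last in the frame of board_clear between -0.085 and 0.085 m and y of last in the frame of board_clear between -0.065 and 0.065 m and z of last in the frame of board_clear below 0.006 m and angle between last's own z axis and vertical below 0.12 rad and contact force between last and board above 0.5 N and contact force between the fingers and last below 0.1 N), for 0.2 s.
2. the guard is fully home over the drum (value of joint guard above 0.252 m), for 0.2 s.
At the end, for the whole second after the job is handed in: The blue last stands upright (within 0.12 rad) and at rest on the board, its middle within 85 mm in x and 65 mm in y of the middle of the clear part, and the guard rests within 8 mm of its end stop over the drum (x of last in the frame of board_clear between -0.085 and 0.085 m and y of last in the frame of board_clear between -0.065 and 0.065 m and z of last in the frame of board_clear below 0.006 m and angle between last's own z axis and vertical below 0.12 rad and contact force between last and board above 0.5 N and linear speed of last below 0.02 m/s and value of joint guard above 0.252 m and velocity of joint guard between -0.02 and 0.02 m/s); the robot touches nothing.
It fails at once if the guard is pushed against the blue last while it is not held (more than 6 N) (contact force between guard and last above 6 N and contact force between the fingers and last below 0.1 N).
It fails at once if the blue last is dropped (moves faster than 0.6 m/s while not held) (linear speed of last above 0.6 m/s and contact force between the fingers and last below 0.1 N).
It fails at once if the blue last is knocked over (angle between last's own z axis and vertical above 0.9 rad).
It fails at once if the green last is disturbed (moved more than 40 mm) (distance of green_last_center from where it was at the start of the episode above 0.04 m).
It also fails if it takes over 54 s, if anything falls off the work surface, if the arm or the gripper's body presses on something with over 40 N, if the wrist force passes 120 N, or if a joint passes its speed limit or range.

## Working session

There is one attempt and no reset: what is moved stays moved. The work goes in short steps, Python scripts to look and compute and a shell command to move; the robot and the scene stay as the last step left them, time stands still between calls to the robot, and variables do not carry over. Pictures are saved under pics/ and viewed, and the job is handed in when it is done.

```bash
ls; mkdir -p pics; python3 - <<'E'
from plant import robot
import cv2
for n in ("scene","side"):
    im,d=robot.get_image(n); cv2.imwrite(f"pics/{n}0.png",im)
    import numpy as np; np.save(f"pics/{n}0.npy",d)
    print(n,robot.camera_params(n),(d>0).mean())
print(robot.state())
E
```

```text
pics
scene {'intrinsics': array([[442.10825072,   0.        , 273.48526058],
       [  0.        , 442.10825072, 222.10935653],
       [  0.        ,   0.        ,   1.        ]]), 'xyz': array([ 1.1499059 , -0.34966799,  0.62527994]), 'attitude': array([-123.32298819,   -0.59071335,   61.50541665])} 0.9942772108843537
side {'intrinsics': array([[543.1015071 ,   0.        , 265.37762184],
       [  0.        , 543.1015071 , 209.60833813],
       [  0.        ,   0.        ,   1.        ]]), 'xyz': array([ 0.10236408, -0.92571744,  0.70219438]), 'attitude': array([-119.88621396,   -0.91189189,  -18.42316541])} 0.9960799319727891
{'time': 0.1, 'q': array([ 6.31400554e+01,  1.22230039e+01, -2.00480254e+00,  7.58298889e+01,
        1.25634743e-03,  8.99983413e+01]), 'dq': array([-0.02787358, -0.04477301,  0.08539934, -0.06107314, -0.0449414 ,
       -0.10570369]), 'joint_torque': array([-8.76016875e-04, -6.87245178e+01,  4.87808812e+01,  1.20949422e-02,
       -5.49308413e-05, -1.92619621e-05]), 'tcp_pos': array([0.22576423, 0.44579303, 0.23085565]), 'ee_rot': array([-1.79998742e+02,  5.76953264e-02,  6.31417141e+01]), 'force': array([-1.27293914,  0.05672289,  0.16391579]), 'wrist_torque': array([-0.01804075, -0.00137129, -0.02425954]), 'finger_gap': 0.08532931404077401}
```

View pics/scene0.png

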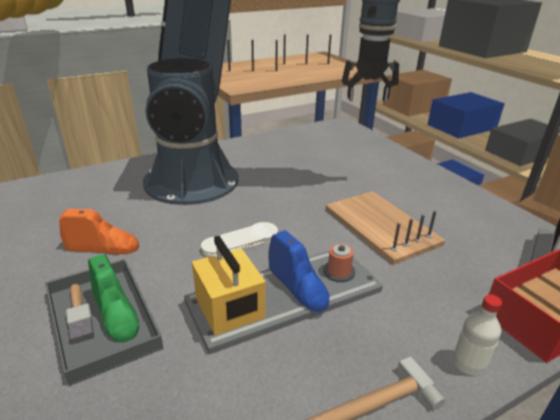

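View pics/side0.png

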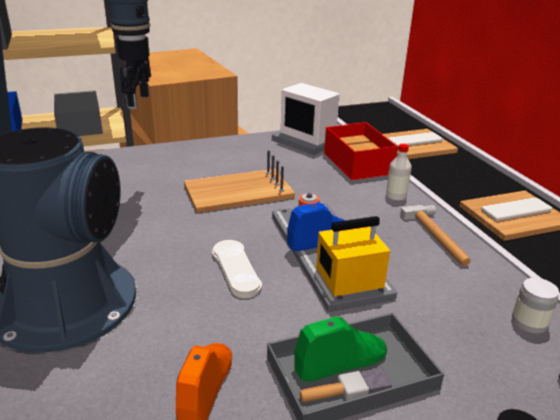

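The scene view shows the blue last at (297,270), the yellow guard at (228,290) with its black handle at (228,253), the drum at (340,262), and the board at (385,225) with pins at (415,230). The green last at (115,300) is in the tray, and the orange look-alike is at (95,232). Next I'll measure these positions.

```bash
cat > h.py <<'E'
import numpy as np, cv2
from scipy.spatial.transform import Rotation as Ro
from plant import robot
def cloud(d,p):
    K=p['intrinsics'];R=Ro.from_euler('xyz',p['attitude'],degrees=True).as_matrix()
    v,u=np.mgrid[:d.shape[0],:d.shape[1]]
    P=np.stack([(u-K[0,2])/K[0,0]*d,(v-K[1,2])/K[1,1]*d,d],-1)
    return P@R.T+p['xyz']
def ray(u,v,p,z):
    K=p['intrinsics'];R=Ro.from_euler('xyz',p['attitude'],degrees=True).as_matrix()
    r=R@np.array([(u-K[0,2])/K[0,0],(v-K[1,2])/K[1,1],1]); c=np.array(p['xyz'])
    return c+r*(z-c[2])/r[2]
def hsvmask(im,lo,hi):
    return cv2.inRange(cv2.cvtColor(im,cv2.COLOR_BGR2HSV),lo,hi)>0
def biggest(m,roi=None):
    n,l,s,c=cv2.connectedComponentsWithStats(m.astype(np.uint8))
    k=1+np.argmax(s[1:,4]); return l==k
RANGE=dict(blue=((105,120,40),(130,255,255)),yellow=((20,150,60),(32,255,255)),green=((50,120,40),(75,255,255)))
E
python3 - <<'E'
from h import *
np.set_printoptions(precision=4,suppress=True)
for n in ("scene","side"):
    im=cv2.imread(f"pics/{n}0.png");d=np.load(f"pics/{n}0.npy");p=robot.camera_params(n);C=cloud(d,p)
    print(n,"table z",np.median(C[330 if n=='scene' else 300,250:300 ,2][:40]) if 1 else 0)
    for c,(lo,hi) in RANGE.items():
        m=hsvmask(im,lo,hi)
        x0=dict(scene=(180,400),side=(280,400))[n]
        mm=m.copy()
        if c!='green': mm[:, :x0[0]]=0; mm[:,x0[1]:]=0; mm[:180]=0
        m=biggest(mm)&(d>0); P=C[m]
        ys,xs=np.where(m)
        print(c,m.sum(),"px",xs.min(),xs.max(),ys.min(),ys.max(),"\n min",np.percentile(P,2,axis=0),"max",np.percentile(P,98,axis=0))
        # top layer
        zt=np.percentile(P[:,2],98)
        for a in (0.004,): 
            T=P[P[:,2]>zt-a]; print("  top z",zt,len(T),T.mean(0), cv2.minAreaRect((T[:,:2]*1000).astype(np.float32)))
        print("  full rect",cv2.minAreaRect((P[P[:,2]>0.03][:,:2]*1000).astype(np.float32)))
    # board: wood colour, z ~0.018
    h=cv2.cvtColor(im,cv2.COLOR_BGR2HSV)
    m=(np.abs(C[...,2]-0.018)<0.006)&(h[...,0]>5)&(h[...,0]<22)&(h[...,1]>80)
    if n=='scene': m[:, :320]=0;m[:,450:]=0
    else: m[:,:170]=0;m[:,310:]=0;m[:140]=0;m[220:]=0
    m=biggest(m);P=C[m];print("board",len(P),np.median(P[:,2]),cv2.minAreaRect((P[:,:2]*1000).astype(np.float32)))
    # station bed
    m=(np.abs(C[...,2]-0.020)<0.005)&(h[...,1]<70)
    if n=='scene': m[:, :180]=0;m[:,390:]=0;m[:230]=0;m[345:]=0
    else: m[:,:265]=0;m[:,400:]=0;m[:190]=0;m[310:]=0
    m=biggest(m);P=C[m];print("bed",len(P),np.median(P[:,2]),cv2.minAreaRect((P[:,:2]*1000).astype(np.float32)))
    m=(np.abs(C[...,2]-0.155)<0.009)&(h[...,2]<60)
    if n=='scene': m[:, :180]=0;m[:,390:]=0;m[:230]=0
    else: m[:,:265]=0;m[:,400:]=0;m[:190]=0
    m=biggest(m);P=C[m];ys,xs=np.where(m);print("handle",len(P),xs.min(),xs.max(),ys.min(),ys.max(),P.mean(0),P.min(0),P.max(0),cv2.minAreaRect((P[:,:2]*1000).astype(np.float32)))
E
```

```text
scene table z 0.008207153786441268
blue 2570 px 270 328 231 311 
 min [ 0.5092 -0.0019  0.0274] max [0.6555 0.0467 0.1139]
  top z 0.11386108160390339 281 [0.5396 0.0208 0.1127] ((538.6241455078125, 21.498647689819336), (66.71986389160156, 30.597702026367188), 3.766191244125366)
  full rect ((579.2837524414062, 19.812925338745117), (160.52195739746094, 54.36484146118164), 9.63700008392334)
yellow 3412 px 193 263 250 333 
 min [ 0.5207 -0.1745  0.028 ] max [ 0.6239 -0.0786  0.1112]
  top z 0.11120591473772413 1798 [ 0.5754 -0.1288  0.11  ] ((568.906494140625, -123.86209106445312), (99.08584594726562, 111.08692169189453), 87.62886810302734)
  full rect ((569.179443359375, -123.97525024414062), (99.58740234375, 111.32211303710938), 87.4309310913086)
green 2291 px 89 137 255 340 
 min [ 0.4028 -0.3422  0.0129] max [ 0.5423 -0.2919  0.0984]
  top z 0.09836589040053223 308 [ 0.4263 -0.3209  0.0971] ((425.8149108886719, -320.7650146484375), (65.22050476074219, 31.887557983398438), 6.304894924163818)
  full rect ((462.859130859375, -319.8860778808594), (140.56019592285156, 52.06045913696289)
[... 1387 characters left out ...]
4167 -0.3232  0.0995] ((419.3142395019531, -322.2747802734375), (69.71109008789062, 33.38026809692383), 2.723578691482544)
  full rect ((450.35662841796875, -324.8598937988281), (160.07373046875, 47.159420013427734), 3.332709789276123)
board 2703 0.018604257218103992 ((458.34368896484375, 342.4256286621094), (271.3342590332031, 169.419921875), 0.6986618041992188)
bed 1283 0.020701219908801805 ((563.991943359375, -97.6254653930664), (195.9757843017578, 149.94517517089844), 88.29011535644531)
handle 389 331 378 217 231 [ 0.5608 -0.1278  0.1558] [ 0.513  -0.1343  0.1463] [ 0.6105 -0.1169  0.1639] ((561.7909545898438, -125.7237548828125), (15.55133056640625, 97.58653259277344), 88.6912841796875)
```

```bash
python3 -m crank '[34,-45,3,0,0,3.4,85, 34,-45,3,0,0,3.4,85, 34,-45,3,0,0,3.4,85, 34,-45,3,0,0,3.4,85, 34,-45,3,0,0,3.4,85, 34,-45,3,0,0,3.4,85, 34,-45,3,0,0,3.4,85, 34,-45,3,0,0,3.4,85, 34,-45,3,0,0,3.4,85, 0,0,0,0,0,0,85]'
python3 - <<'E'
from h import *
np.set_printoptions(precision=4,suppress=True)
s=robot.state();print(s['q'],s['tcp_pos'],s['ee_rot'],s['force'])
p=robot.camera_params("wrist")
im,d=robot.get_image("wrist"); cv2.imwrite("pics/wrist1.png",im);np.save("pics/wrist1.npy",d);np.save("pics/wrist1p.npy",p,allow_pickle=True)
print(p)
C=cloud(d,p)
m=biggest(hsvmask(im,*RANGE['blue']))&(d>0)
P=C[m];ys,xs=np.where(m);print(xs.min(),xs.max(),ys.min(),ys.max(),P.min(0),P.max(0))
zt=np.percentile(P[:,2],95);T=P[abs(P[:,2]-zt)<0.004];print(zt,len(T),cv2.minAreaRect((T[:,:2]*1000).astype(np.float32)))
T=P[P[:,2]>.025];print(cv2.minAreaRect((T[:,:2]*1000).astype(np.float32)))
for n in ("scene","side"):
    im=cv2.imread(f"pics/{n}0.png");d=np.load(f"pics/{n}0.npy");p=robot.camera_params(n);C=cloud(d,p)
    m=hsvmask(im,*RANGE['blue']); m[:180]=0;m[:,:265]=0;m[:,345:]=0
    m=biggest(m); P=C[m]; T=P[(abs(P[:,2]-.115)<.006)&(P[:,1]>-.02)]
    print(n,len(T),T.min(0),T.max(0),cv2.minAreaRect((T[:,:2]*1000).astype(np.float32)))
E
```

```text
time: 1.35
tcp_pos: [0.5332, 0.0382, 0.2575]
ee_rot: [-179.9, 0.0, 93.6]
force: [-0.1, 1.9, -0.6]
finger_gap: 0.0848
[ 4.1113 16.3128  7.1424 80.8882 -0.0266  0.5531] [0.5332 0.0382 0.2575] [-179.9417    0.0272   93.5582] [-0.1108  1.8922 -0.6468]
{'intrinsics': array([[361.8585,   0.    , 280.6425],
       [  0.    , 361.8585, 205.9328],
       [  0.    ,   0.    ,   1.    ]]), 'xyz': array([0.4635, 0.0333, 0.4003]), 'attitude': array([164.157 ,  -0.0076,  93.5795])}
241 297 125 281 [ 0.4837  0.0015 -0.0012] [0.6714 0.0604 0.1173]
0.11574786633693873 2821 ((531.706787109375, 23.484619140625), (71.1515884399414, 32.54867172241211), 4.870656490325928)
((569.3006591796875, 24.921998977661133), (170.07803344726562, 57.794132232666016), 7.716382026672363)
scene 296 [0.5052 0.0041 0.1091] [0.5725 0.0385 0.1159] ((539.1106567382812, 21.59183120727539), (67.44190979003906, 30.98871421813965), 6.369749546051025)
side 287 [0.4933 0.0017 0.1091] [0.5701 0.0396 0.1192] ((531.351318359375, 21.322404861450195), (75.57836151123047, 35.098609924316406), 5.02676248550415)
```

View pics/wrist1.png

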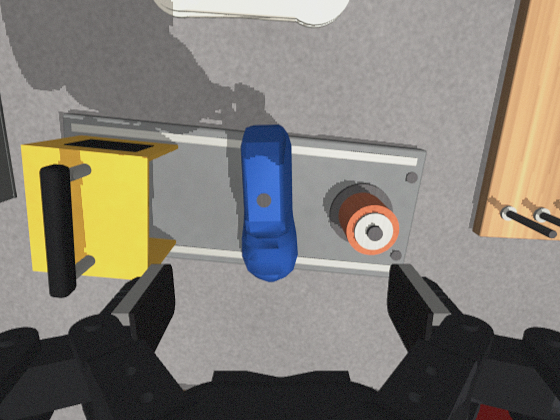

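The wrist view shows the blue last standing on the bed, with its heel at (268,130) and its toe at (270,270). The guard's handle is at (58,230), the drum at (372,232), and the pins are at far right. There are three candidates in the scene view: blue (297,270), green in the tray (115,300) and orange on the table (95,232). Only the blue one stands across the guard track. I'll confirm that in a crop.

```bash
python3 - <<'E'
import cv2
im=cv2.imread("pics/wrist1.png")[90:310,140:430]; cv2.imwrite("pics/crop1.png",cv2.resize(im,None,fx=2.5,fy=2.5))
E
```

```text
(no output)
```

View pics/crop1.png

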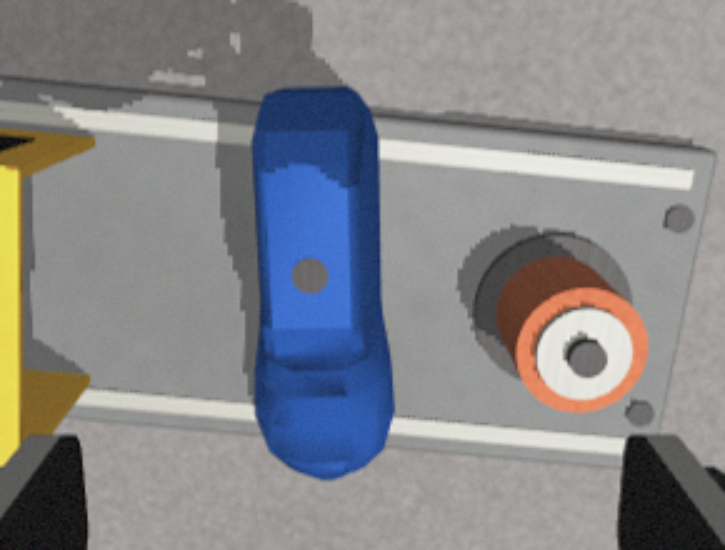

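This is the blue last across the track, between the guard and the drum, as described. I'll descend now.

```bash
python3 -m crank '[2,-4,-30,0,0,0.5,85, 2,-4,-30,0,0,0.5,85, 2,-4,-30,0,0,0.5,85, 1,-4,-30,0,0,0.5,85, 0,0,-25,0,0,0,85, 0,0,-15,0,0,0,85, 0,0,-12,0,0,0,85, 0,0,-9,0,0,0,85, 0,0,-6,0,0,0,85, 0,0,0,0,0,0,85]'
python3 - <<'E'
from h import *
im,d=robot.get_image("side"); cv2.imwrite("pics/side2.png",cv2.resize(im[150:330,220:440],None,fx=3,fy=3))
im,d=robot.get_image("wrist"); cv2.imwrite("pics/wrist2.png",im)
E
```

```text
time: 2.65
tcp_pos: [0.5388, 0.025, 0.0712]
ee_rot: [-180.0, -0.0, 95.7]
force: [-0.5, -0.2, 0.8]
finger_gap: 0.0848
```

View pics/side2.png

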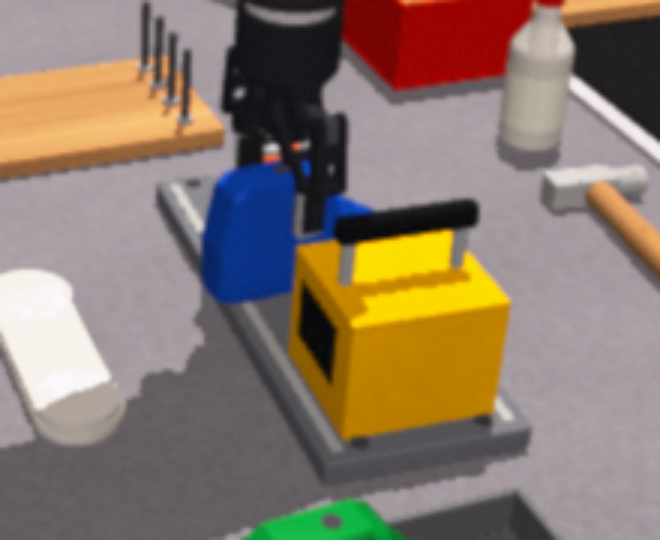

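View pics/wrist2.png

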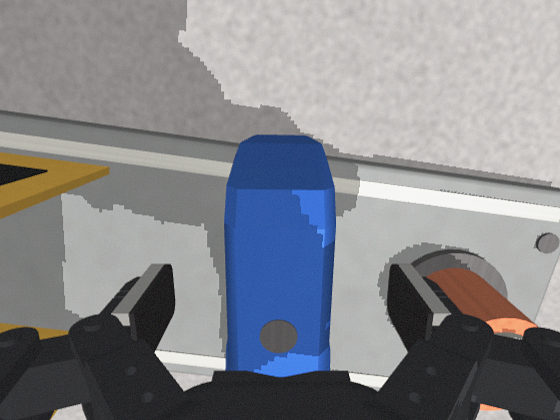

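Both fingers straddle the block: the pads are at columns 172 and 390, and the block is centred at 280. Next I'll close and lift.

```bash
python3 -m crank '[0,0,0,0,0,0,25, 0,0,0,0,0,0,25, 0,0,0,0,0,0,25, 0,0,0,0,0,0,25, 0,0,0,0,0,0,25, 0,0,0,0,0,0,25, 0,0,0,0,0,0,25, 0,0,3,0,0,0,25, 0,0,5,0,0,0,25, 0,0,5,0,0,0,25]' 70
```

```text
time: 4.0
tcp_pos: [0.5388, 0.025, 0.0845]
ee_rot: [-180.0, 0.0, 95.7]
force: [0.1, 0.1, -4.2]
finger_gap: 0.0332
```

```bash
python3 -m crank '[0,0,20,0,0,0,25, 0,0,30,0,0,0,25, 0,0,35,0,0,0,25, 0,0,30,0,0,0,25, 0,10,15,0,0,0,25, -7,20,0,0,0,0,25, -14,30,0,0,0,-1,25, -14,30,0,0,0,-1,25, -14,30,0,0,0,-1,25, -14,30,0,0,0,-1,25]'
python3 -m crank '[-14,30,0,0,0,-1,25, -14,30,0,0,0,0,25, -14,30,0,0,0,0,25, -14,30,0,0,0,0,25, -14,25,0,0,0,0,25, -14,14,0,0,0,0,25, -8,6,0,0,0,0,25, -4,2,0,0,0,0,25, 0,0,0,0,0,0,25, 0,0,0,0,0,0,25]'
python3 - <<'E'
from h import *
np.set_printoptions(precision=4,suppress=True)
s=robot.state();print(s['q'],s['tcp_pos'],s['ee_rot'],s['force'],s['wrist_torque'])
for n in ("scene","side"):
    im,d=robot.get_image(n);p=robot.camera_params(n);C=cloud(d,p); cv2.imwrite(f"pics/{n}3.png",im)
    m=hsvmask(im,*RANGE['blue'])&(np.linalg.norm(C-s['tcp_pos'],axis=-1)<0.17)&(C[...,2]>.1)
    m=biggest(m); P=C[m];print(n,len(P),np.percentile(P,1,axis=0),np.percentile(P,99,axis=0),cv2.minAreaRect((P[:,:2]*1000).astype(np.float32)))
E
```

```text
time: 5.25
tcp_pos: [0.4749, 0.1765, 0.2138]
ee_rot: [-179.9, 0.0, 91.7]
force: [-0.1, -0.1, -3.1]
finger_gap: 0.0333
time: 6.5
tcp_pos: [0.3802, 0.3417, 0.2143]
ee_rot: [180.0, 0.0, 90.7]
force: [0.1, -0.8, -4.6]
finger_gap: 0.0333
[41.9454 13.7199 -2.4874 73.7919 -0.0077 41.242 ] [0.3802 0.3417 0.2143] [179.9942   0.0052  90.7034] [ 0.1227 -0.8039 -4.6326] [-0.029   0.0318 -0.0105]
scene 1634 [0.3446 0.3107 0.1685] [0.4985 0.3566 0.2561] ((419.8438415527344, 335.2492370605469), (163.13925170898438, 67.36811828613281), 9.890819549560547)
side 1777 [0.3268 0.3095 0.1661] [0.4842 0.3494 0.2594] ((406.2650451660156, 322.9129638671875), (72.33350372314453, 166.94003295898438), 78.56409454345703)
```

View pics/scene3.png

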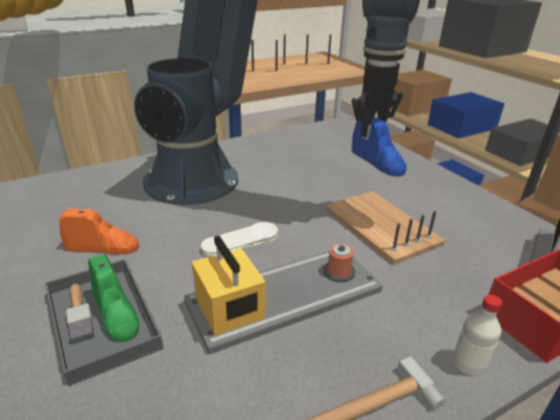

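View pics/side3.png

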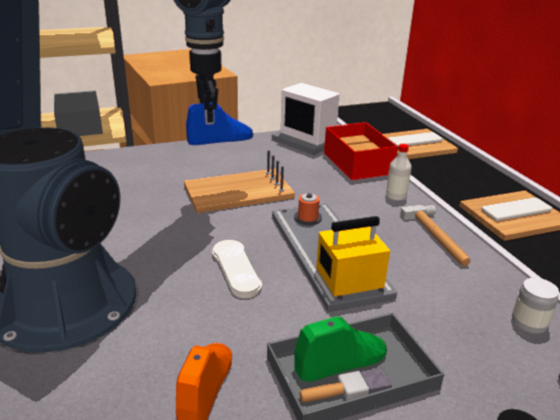

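The last hangs upright in the gripper, toe towards +x, above the board (blue at (378,148) in scene, (215,125) in side). I'll shift 12 mm in x and lower it.

```bash
python3 -m crank '[4,0,-10,0,0,0,25, 4,0,-20,0,0,0,25, 4,0,-25,0,0,0,25, 0,0,-25,0,0,0,25, 0,0,-20,0,0,0,25, 0,0,-15,0,0,0,25, 0,0,-10,0,0,0,25, 0,0,-8,0,0,0,25, 0,0,-5,0,0,0,25, 0,0,-2,0,0,0,25]'
```

```text
time: 7.85
tcp_pos: [0.392, 0.3421, 0.0743]
ee_rot: [180.0, -0.0, 90.7]
force: [-1.3, -0.5, -5.1]
finger_gap: 0.0333
```

```bash
python3 -m crank '[0,0,-1,0,0,0,25, 0,0,-1,0,0,0,25, 0,0,-1,0,0,0,25, 0,0,-1,0,0,0,25, 0,0,-0.5,0,0,0,25, 0,0,0,0,0,0,25, 0,0,0,0,0,0,25, 0,0,0,0,0,0,25, 0,0,0,0,0,0,25, 0,0,0,0,0,0,25]'
```

```text
time: 9.1
tcp_pos: [0.3919, 0.342, 0.0698]
ee_rot: [-180.0, -0.0, 90.7]
force: [-0.4, -0.0, -3.7]
finger_gap: 0.0335
```

```bash
python3 -m crank '[0,0,-0.5,0,0,0,25, 0,0,0,0,0,0,25, 0,0,-0.5,0,0,0,25, 0,0,0,0,0,0,25, 0,0,0,0,0,0,25, 0,0,0,0,0,0,25, 0,0,0,0,0,0,25, 0,0,0,0,0,0,25, 0,0,0,0,0,0,25, 0,0,0,0,0,0,25]'
```

```text
time: 10.35
tcp_pos: [0.3919, 0.342, 0.0695]
ee_rot: [180.0, -0.0, 90.7]
force: [-4.6, -5.2, 14.0]
finger_gap: 0.0335
```

Contact is confirmed: the tool force went from −4 to +14 N. I'll ease off a little and open gradually.

```bash
python3 -m crank '[0,0,0.5,0,0,0,30, 0,0,0,0,0,0,33, 0,0,0,0,0,0,36, 0,0,0,0,0,0,45, 0,0,0,0,0,0,55, 0,0,0,0,0,0,65, 0,0,0,0,0,0,75, 0,0,0,0,0,0,85, 0,0,0,0,0,0,85, 0,0,0,0,0,0,85]'
python3 - <<'E'
from h import *
im,d=robot.get_image("wrist"); cv2.imwrite("pics/wrist4.png",im)
im,d=robot.get_image("scene"); cv2.imwrite("pics/scene4.png",cv2.resize(im[130:300,290:470],None,fx=3.3,fy=3.3))
E
```

```text
time: 11.6
tcp_pos: [0.3919, 0.342, 0.0693]
ee_rot: [180.0, -0.0, 90.7]
force: [0.2, -0.7, -0.5]
finger_gap: 0.085
```

View pics/wrist4.png

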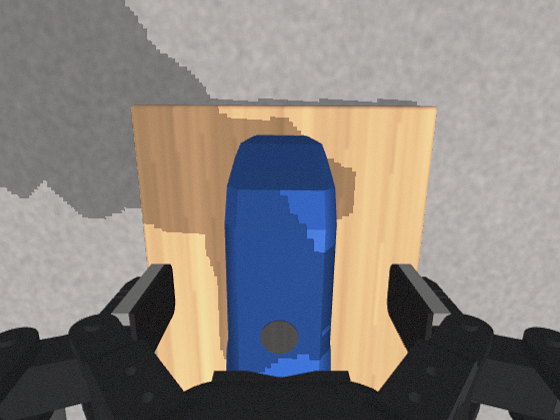

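View pics/scene4.png

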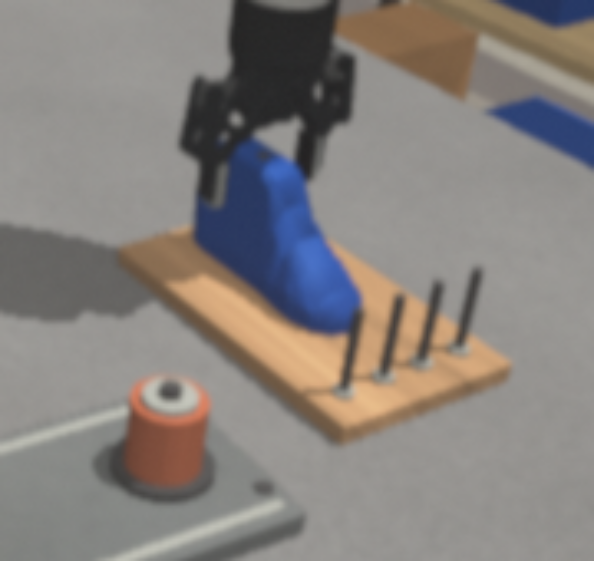

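The last stands upright, centred on the clear part of the board, with the toe short of the pins; both fingers are free on either side (columns 172/390, block 226–335). Next I'll go straight up, then over to the guard handle.

```bash
python3 -m crank '[0,0,5,0,0,0,85, 0,0,10,0,0,0,85, 0,0,20,0,0,0,85, 0,0,30,0,0,0,85, 0,0,40,0,0,0,85, 0,0,40,0,0,0,85, 0,0,25,0,0,0,85, 8,-20,10,0,0,0,85, 14,-35,0,0,0,-1,85, 16,-45,0,0,0,-1,85]'
python3 -m crank '[16,-45,0,0,0,-1,70, 18,-45,0,0,0,0,70, 18,-45,0,0,0,0,60, 18,-45,0,0,0,0,60, 18,-45,0,0,0,0,60, 18,-45,0,0,0,0,60, 16,-45,0,0,0,0,60, 12,-30,0,0,0,0,60, 6,-15,0,0,0,0,60, 0,-4,0,0,0,0,60]'
python3 - <<'E'
from h import *
np.set_printoptions(precision=4,suppress=True)
s=robot.state();print(s['q'],s['tcp_pos'],s['ee_rot'],s['force'])
for n in ("scene","side","wrist"):
    p=robot.camera_params(n);im,d=robot.get_image(n);C=cloud(d,p); cv2.imwrite(f"pics/{n}5.png",im)
    h=cv2.cvtColor(im,cv2.COLOR_BGR2HSV)
    m=hsvmask(im,*RANGE['blue'])&(C[...,1]>.25)&(C[...,1]<.43)&(C[...,0]<.6)&(C[...,2]>.02)&(C[...,0]>.3)
    if n!='wrist':
        P=C[biggest(m)];print(n,'last',len(P),np.percentile(P,1,axis=0),np.percentile(P,99,axis=0),cv2.minAreaRect((P[:,:2]*1000).astype(np.float32)))
    m=(np.abs(C[...,2]-0.155)<0.009)&(h[...,2]<60)&(abs(C[...,1]+.125)<.04)
    P=C[biggest(m)];print(n,'handle',len(P),np.median(P[:,2]),cv2.minAreaRect((P[:,:2]*1000).astype(np.float32)))
    m=hsvmask(im,*RANGE['yellow'])&(abs(C[...,2]-.111)<.006)&(abs(C[...,1]+.125)<.08)
    P=C[biggest(m)];print(n,'roof',len(P),np.median(P[:,2]),cv2.minAreaRect((P[:,:2]*1000).astype(np.float32)))
    m=(abs(C[...,2]-.082)<.008)&(h[...,1]>80)&(np.hypot(C[...,0]-.575,C[...,1]-.13)<.06)
    if m.any(): P=C[m];print(n,'drum',len(P),P.min(0),P.max(0))
E
```

```text
time: 12.95
tcp_pos: [0.4302, 0.2414, 0.2502]
ee_rot: [179.9, -0.0, 88.8]
force: [1.1, 0.0, 0.6]
finger_gap: 0.085
time: 14.2
tcp_pos: [0.57, -0.1222, 0.2495]
ee_rot: [180.0, -0.0, 87.7]
force: [0.7, 0.9, -1.3]
finger_gap: 0.0602
[-12.103   22.3134  14.4123  82.0991   0.0051  -9.8114] [ 0.57   -0.1222  0.2495] [179.9993  -0.0051  87.7084] [ 0.6652  0.8796 -1.2506]
scene last 1587 [0.3571 0.3115 0.0257] [0.509  0.3537 0.1117] ((432.67974853515625, 336.2583923339844), (50.32432556152344, 160.54940795898438), 87.12869262695312)
scene handle 240 0.1575145225348132 ((570.698974609375, -125.60099792480469), (9.921215057373047, 94.77898406982422), 87.56214904785156)
scene roof 1751 0.10939884701379177 ((569.1119384765625, -124.1105728149414), (98.6519546508789, 111.5587387084961), 87.48490905761719)
scene drum 76 [0.5549 0.1011 0.074 ] [0.6019 0.1511 0.0782]
side last 1739 [0.3385 0.3099 0.0219] [0.4953 0.349  0.115 ] ((419.55767822265625, 332.125732421875), (48.743385314941406, 164.00717163085938), 86.52061462402344)
side handle 379 0.15640913706132376 ((561.9888305664062, -125.81706237792969), (14.917671203613281, 96.0185775756836), 88.13320922851562)
side roof 1512 0.11171882978287856 ((563.8402099609375, -124.34770202636719), (105.80943298339844, 111.36365509033203), 86.8341064453125)
side drum 90 [0.5488 0.1002 0.0743] [0.5987 0.1532 0.0814]
wrist handle 2681 0.1597315792017704 ((563.6989135742188, -122.94415283203125), (13.154451370239258, 98.5755615234375), 87.59954833984375)
wrist roof 14235 0.11111898927369085 ((564.3648071289062, -123.14126586914062), (100.02008056640625, 110.49958801269531), 87.88951110839844)
wrist drum 661 [0.5488 0.1015 0.074 ] [0.5979 0.1302 0.0785]
```

View pics/wrist5.png

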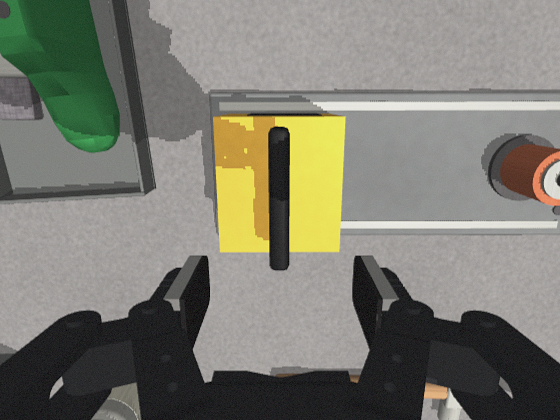

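View pics/scene5.png

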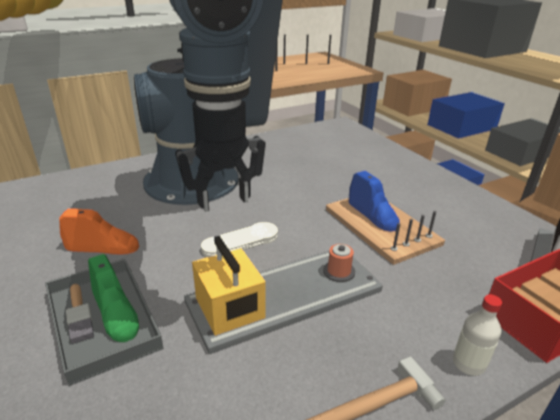

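The wrist view shows the handle at columns 268–290, centred between the open fingers (208/353). The last is standing alone on the board in the scene view (373,200). All views put the handle at about (0.565, −0.124), and the slide direction is 87.7°. I'll lower the fingers to straddle the bar.

```bash
python3 -m crank '[-2,-1,-15,0,0,0,60, -2,-1,-20,0,0,0,60, 0,0,-20,0,0,0,60, 0,0,-20,0,0,0,60, 0,0,-15,0,0,0,60, 0,0,-10,0,0,0,60, 0,0,-8,0,0,0,60, 0,0,-7,0,0,0,60, 0,0,0,0,0,0,60, 0,0,0,0,0,0,60]' 20
python3 -m crank '[0,0,0,0,0,0,40, 0,0,0,0,0,0,40, 0,0,0,0,0,0,24, 0,0,0,0,0,0,24, 0,0,0,0,0,0,24, 0,0,0,0,0,0,24, 0,0,0,0,0,0,24, 0,0,0,0,0,0,24, 0,0,0,0,0,0,24, 0,0,0,0,0,0,24]'
python3 - <<'E'
from h import *
im,d=robot.get_image("wrist"); cv2.imwrite("pics/wrist6.png",im)
im,d=robot.get_image("side"); cv2.imwrite("pics/side6.png",cv2.resize(im[130:330,230:450],None,fx=3,fy=3))
E
```

```text
time: 15.6
tcp_pos: [0.5661, -0.124, 0.1347]
ee_rot: [180.0, 0.0, 87.7]
force: [-0.3, 0.3, 0.3]
finger_gap: 0.06
time: 16.85
tcp_pos: [0.5659, -0.124, 0.1343]
ee_rot: [-180.0, 0.0, 87.7]
force: [0.2, -0.8, -0.0]
finger_gap: 0.0241
```

View pics/side6.png

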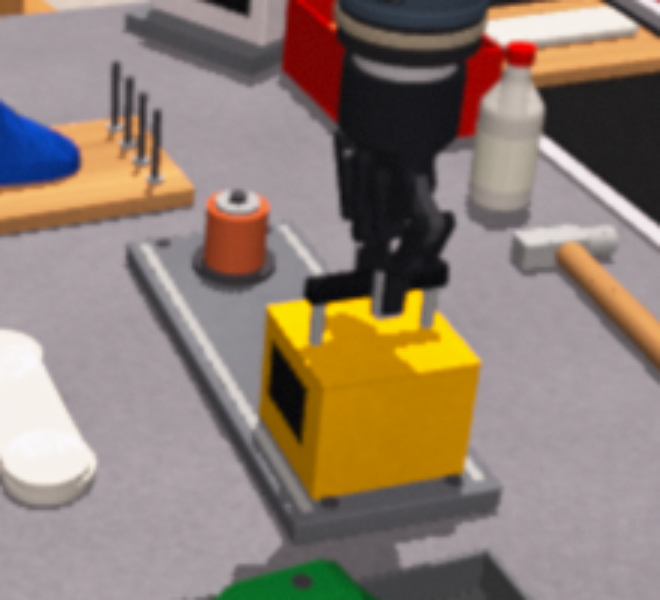

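View pics/wrist6.png

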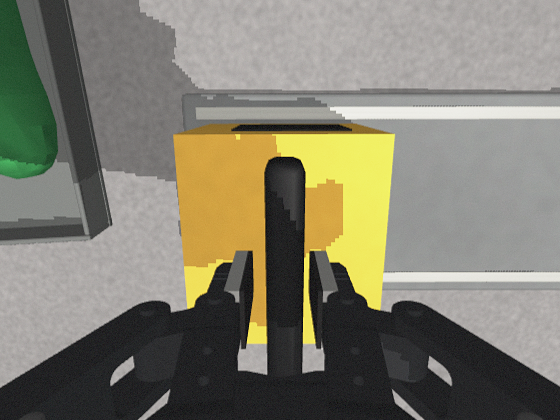

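The fingers straddle the bar between the posts (bar columns 265–305, pads 250/312). I'll slide along the track (about 1 mm +x per 25 mm +y).

```bash
python3 -m crank '[0,8,0,0,0,0,24, 1,15,0,0,0,0,24, 1,25,0,0,0,0,24, 1,25,0,0,0,0,24, 1,25,0,0,0,0,24, 1,25,0,0,0,0,24, 1,25,0,0,0,0,24, 1,25,0,0,0,0,24, 1,20,0,0,0,0,24, 0,12,0,0,0,0,24]'
```

```text
time: 18.2
tcp_pos: [0.5739, 0.0824, 0.1343]
ee_rot: [180.0, 0.0, 87.8]
force: [0.7, -2.6, -1.1]
finger_gap: 0.0238
```

```bash
python3 -m crank '[1,8,0,0,0,0,24, 0,8,0,0,0,0,24, 0,6,0,0,0,0,24, 0,5,0,0,0,0,24, 0,4,0,0,0,0,24, 0,3,0,0,0,0,24, 0,3,0,0,0,0,24, 0,2,0,0,0,0,24, 0,2,0,0,0,0,24, 0,0,0,0,0,0,24]'
```

```text
time: 19.45
tcp_pos: [0.5748, 0.1223, 0.1343]
ee_rot: [-180.0, -0.0, 87.8]
force: [0.3, -0.5, 0.7]
finger_gap: 0.024
```

```bash
python3 -m crank '[0,2,0,0,0,0,24, 0,2,0,0,0,0,24, 0,2,0,0,0,0,24, 0,1,0,0,0,0,24, 0,1,0,0,0,0,24, 0,1,0,0,0,0,24, 0,0,0,0,0,0,24, 0,0,0,0,0,0,24, 0,0,0,0,0,0,24, 0,0,0,0,0,0,24]'
```

```text
time: 20.7
tcp_pos: [0.5748, 0.1311, 0.1343]
ee_rot: [-180.0, -0.0, 87.7]
force: [0.9, -0.3, -0.9]
finger_gap: 0.0242
```

```bash
python3 -m crank '[0,1,0,0,0,0,24, 0,1,0,0,0,0,24, 0,1,0,0,0,0,24, 0,1,0,0,0,0,24, 0,0,0,0,0,0,24, 0,0,0,0,0,0,24, 0,0,0,0,0,0,24, 0,0,0,0,0,0,24, 0,0,0,0,0,0,24, 0,0,0,0,0,0,24]'
python3 - <<'E'
from h import *
im,d=robot.get_image("wrist"); cv2.imwrite("pics/wrist7.png",im)
im,d=robot.get_image("scene"); cv2.imwrite("pics/scene7.png",cv2.resize(im[170:350,170:450],None,fx=2.8,fy=2.8))
E
```

```text
time: 21.95
tcp_pos: [0.5749, 0.1328, 0.1343]
ee_rot: [180.0, 0.2, 87.7]
force: [0.3, -17.7, 2.7]
finger_gap: 0.0236
```

View pics/wrist7.png

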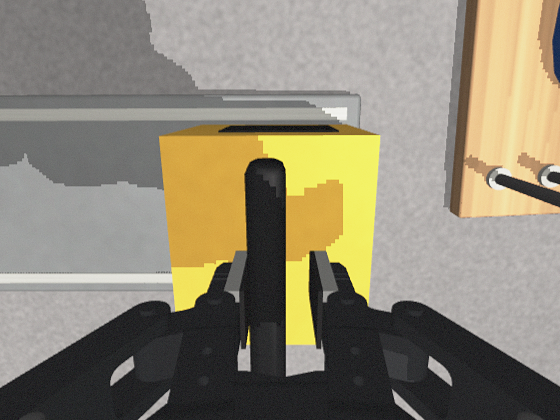

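View pics/scene7.png

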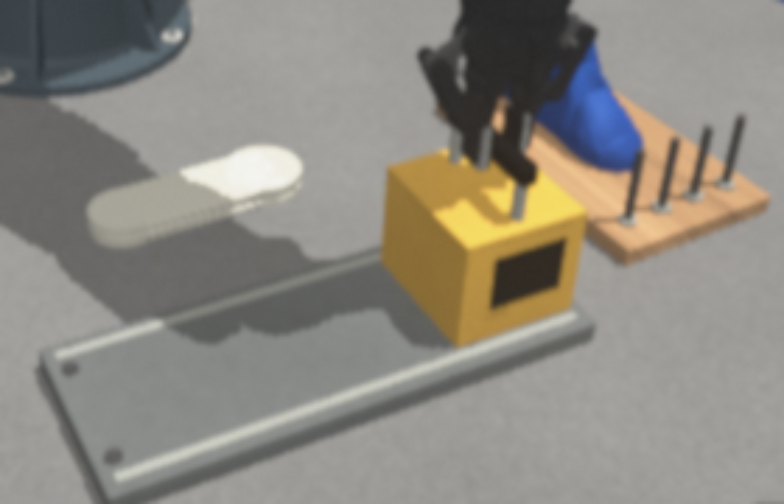

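The guard covers the drum, and the force rose to −17.7 N over the last 2 mm, so it's against the end stop. I'll centre the fingers in the slack, open, rise and check.

```bash
python3 -m crank '[0,-3,0,0,0,0,24, 0,-2.5,0,0,0,0,24, 0,0,0,0,0,0,35, 0,0,0,0,0,0,50, 0,0,0,0,0,0,50, 0,0,10,0,0,0,50, 0,0,20,0,0,0,50, 0,0,30,0,0,0,50, 0,0,40,0,0,0,50, 0,0,30,0,0,0,50]'
python3 -m crank '[0,-20,10,0,0,0,50, 0,-40,0,0,0,0,50, 0,-40,0,0,0,0,50, 0,-40,0,0,0,0,50, 0,-30,0,0,0,0,50, 0,-10,0,0,0,0,50, 0,0,0,0,0,0,50, 0,0,0,0,0,0,50, 0,0,0,0,0,0,50, 0,0,0,0,0,0,50]'
python3 - <<'E'
from h import *
np.set_printoptions(precision=4,suppress=True)
for n in ("scene","side"):
    p=robot.camera_params(n);im,d=robot.get_image(n);C=cloud(d,p); cv2.imwrite(f"pics/{n}8.png",im)
    h=cv2.cvtColor(im,cv2.COLOR_BGR2HSV)
    m=hsvmask(im,*RANGE['blue'])&(C[...,1]>.25)&(C[...,1]<.43)&(C[...,0]<.6)&(C[...,2]>.02)&(C[...,0]>.3)
    P=C[biggest(m)];print(n,'last',np.percentile(P,1,axis=0),np.percentile(P,99,axis=0),cv2.minAreaRect((P[:,:2]*1000).astype(np.float32)))
    T=P[abs(P[:,2]-.113)<.006];print('  blocktop',len(T),cv2.minAreaRect((T[:,:2]*1000).astype(np.float32)))
    m=(np.abs(C[...,2]-0.155)<0.009)&(h[...,2]<60)&(abs(C[...,1]-.125)<.04)
    P=C[biggest(m)];print(n,'handle',len(P),np.median(P[:,2]),cv2.minAreaRect((P[:,:2]*1000).astype(np.float32)))
    m=hsvmask(im,*RANGE['yellow'])&(abs(C[...,2]-.111)<.006)&(abs(C[...,1]-.125)<.08)
    P=C[biggest(m)];print(n,'roof',len(P),np.median(P[:,2]),cv2.minAreaRect((P[:,:2]*1000).astype(np.float32)))
    m=(np.abs(C[...,2]-0.018)<0.006)&(h[...,0]>5)&(h[...,0]<22)&(h[...,1]>80)&(C[...,1]>.2)&(C[...,1]<.5)&(C[...,0]<.65)
    P=C[biggest(m)];print(n,'board',cv2.minAreaRect((P[:,:2]*1000).astype(np.float32)))
E
```

```text
time: 23.3
tcp_pos: [0.575, 0.1296, 0.2668]
ee_rot: [179.9, -0.0, 87.7]
force: [0.1, 0.6, -0.4]
finger_gap: 0.0501
time: 24.55
tcp_pos: [0.5749, -0.0498, 0.2743]
ee_rot: [180.0, -0.0, 87.8]
force: [0.5, -0.1, 0.8]
finger_gap: 0.0499
scene last [0.3582 0.3115 0.0274] [0.5087 0.3541 0.1119] ((432.45440673828125, 331.5638122558594), (159.76744079589844, 48.37483215332031), 2.3640942573547363)
  blocktop 149 ((393.3677673339844, 337.7207336425781), (31.16417121887207, 64.05247497558594), 87.84391784667969)
scene handle 225 0.1559206413908023 ((579.528564453125, 123.65311431884766), (9.336030960083008, 95.48812866210938), 87.77613830566406)
scene roof 1173 0.1091864726091264 ((578.2627563476562, 125.02493286132812), (98.88353729248047, 109.29044342041016), 87.87256622314453)
scene board ((461.3807373046875, 343.10223388671875), (273.0074157714844, 164.3205108642578), 0.4178581237792969)
side last [0.3387 0.3099 0.0217] [0.495  0.3499 0.1152] ((419.94903564453125, 332.08380126953125), (49.801246643066406, 164.54078674316406), 87.25687408447266)
  blocktop 197 ((384.8117980957031, 337.19696044921875), (42.146728515625, 75.41314697265625), 88.42385864257812)
side handle 265 0.1553863385359724 ((572.8671264648438, 123.22412109375), (14.315006256103516, 98.10213470458984), 88.7733383178711)
side roof 945 0.11164793904334902 ((573.23974609375, 125.77884674072266), (107.17183685302734, 111.64986419677734), 88.75003051757812)
side board ((445.5461120605469, 341.903076171875), (247.1702117919922, 169.82156372070312), 0.4517399072647095)
```

View pics/scene8.png

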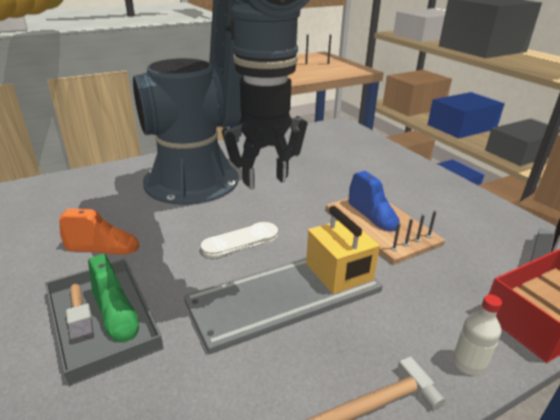

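View pics/side8.png

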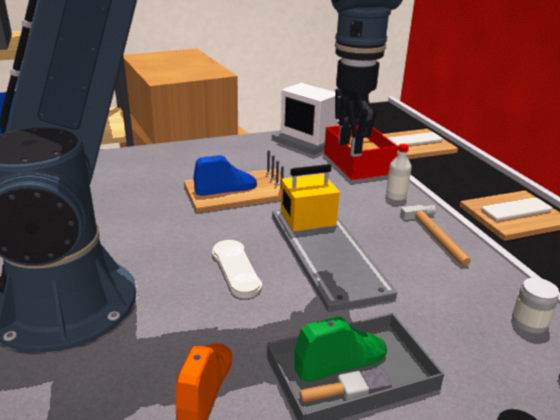

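Both views show the last upright on the board and the guard over the drum, with the green and orange lasts unmoved. One more check: the guard's position against the bed's two ends, where home should be +130 mm from the bed's middle.

```bash
python3 - <<'E'
from h import *
np.set_printoptions(precision=4,suppress=True)
for n in ("scene","side"):
    p=robot.camera_params(n);im,d=robot.get_image(n);C=cloud(d,p)
    h=cv2.cvtColor(im,cv2.COLOR_BGR2HSV)
    m=(np.abs(C[...,2]-0.020)<0.006)&(h[...,1]<80)&(C[...,0]>.46)&(C[...,0]<.69)&(C[...,1]>-.27)&(C[...,1]<.25)
    P=C[biggest(m)]
    e=np.array([.04,.9992]); t=P[:,:2]@e
    m=hsvmask(im,*RANGE['yellow'])&(abs(C[...,2]-.111)<.006)&(abs(C[...,1]-.125)<.08)
    Y=C[biggest(m)];c=np.array(cv2.minAreaRect((Y[:,:2]*1000).astype(np.float32))[0])/1000
    print(n,'bed along track',np.percentile(t,[.3,99.7]),'guard',c@e,'guard from mid (low end ref)',c@e-(np.percentile(t,.3)+.19))
s=robot.state();print(s['time'],s['force'],s['dq'])
E
```

```text
scene bed along track [-0.1694  0.2041] guard 0.14760479415893554 guard from mid (low end ref) 0.1270047850187684
side bed along track [-0.1712  0.1987] guard 0.14915381490478516 guard from mid (low end ref) 0.13035552818645765
24.75 [-0.0349  0.7283 -0.615 ] [-0.2027  0.0811  0.0161 -0.0337  0.0301  0.0289]
```

```bash
python3 -c "
from plant import robot
print(robot.finish_job())"
```

```text
the job is handed in; nothing more can be done
None
```

I stood the blue last on the clear part of the pallet board and slid the guard fully home. The job was handed in at about 25 s of the 54 s allowed; no verdict is reported, so these are my own checks.

- **Blue last:** I gripped it by the heel block, lifted it clear and lowered it until the tool force went from −4 to +14 N. After release it stood upright, its middle within about 10 mm of the clear part's middle, toe short of the pins.
- **Guard:** I slid it by its handle with the fingers loosely around the bar until the force rose to 18 N at the end stop. It then measured 127 to 130 mm from the bed's middle, against 130 mm for home (the limit is about 122 mm).
- **Everything else:** The green and orange lasts look unmoved in both pictures, and the arm stood clear with no contact force.
- **Disagreement:** The scene and side views differed by 5 to 8 mm in x throughout, so I used values between them. In the last side picture the guard partly hid the board, so its board measurement there came out short and I did not use it.

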